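# Preload the timing gear with the shaft collar

## Task

The timing gear on the bench mandrel has end float. Loosen the wing screw on the shaft collar, slide the collar along the mandrel against the gear until all the float is taken up and the spring behind the gear is felt pushing back with about 8 N on top of the collar's own drag, then turn the wing screw fully tight again so that the collar keeps the gear preloaded. Never press the gear with more than 20 N, leave the loose parts lying around where they are, and let go at the end.

Things in the scene. Friction and masses are not known exactly. Their poses are not given: they have to be found in the camera images.
- stand: grey bench stand bolted to the table: base plate 130 x 330 x 12 mm, two uprights (tops 107 mm above the table), between them a horizontal steel mandrel 20 mm across, axis 85 mm above the table. Origin: under the middle of the base plate, on the table. Its y axis runs along the mandrel from the collar to the gear (the way to push the collar); z up.
- collar: dark steel shaft collar, 48 mm across and 24 mm long, on the mandrel. Origin: on the mandrel axis at mid length, so the face towards the gear is 12 mm from it along +y; axes as the stand's. A snug fit: even with the screw loose it takes about 8 N to slide along y and stays where it is left; clamped it holds more than 30 N.
- gear: steel timing gear, about 68 mm across, on the mandrel (top 120 mm above the table). Origin: on the mandrel axis at the centre of the boss face that looks to the collar; axes as the stand's. It can only slide along y.
- wing (a joint): angle of the wing screw in the collar, rad: 0 = fully tight (hard stop), growing as it is loosened anticlockwise seen from above; it grips the mandrel below 0.7, is fully free above it, and stops at 1.6. It takes about 0.15 N m when free and up to about 0.35 N m near the tight end.
- wing_grip (a point): middle of the screw's flat wing, 60 mm straight above the collar's origin (145 mm above the table). The wing is an upright steel bar 36 mm long, 10 mm thick, 26 mm high (132 to 158 mm above the table) on a thin neck. The point's x axis runs along the 36 mm length, y across the thickness, z up; it turns with the screw and travels with the collar.
- piston_a: loose piston, 76 mm across, 60 mm high, standing; origin under its middle. Leave alone.
- piston_b: loose piston like the other. Leave alone.
- conrod: loose connecting rod, about 180 mm long, lying; origin under the big end. Leave alone.
- screwdriver: loose screwdriver lying on the table. Leave alone.
- spanner: loose spanner lying on the table. Leave alone.
- tin: loose empty steel tin, 90 mm across, 75 mm high. Leave alone.
- socket: loose steel socket, 22 mm across, 32 mm high, standing on the stand's base plate. Leave alone.
- cap: loose bearing cap, 22 x 62 x 24 mm, lying on the stand's base plate. Leave alone.
- cup_mouth (a point): centre of the mouth of the 50 mm cup on the upright behind the gear; it hides a spring plate. The gear slides freely (friction about 1 N) through an end float that cannot be seen and differs each time (4 to 24 mm), then meets the spring, which pushes back 2 N more for each mm and bottoms after 9 mm.

How it is judged:
By the outcome, as a careful person would: the job done as asked, in the order asked, and still so for the second after the job is handed in, with the robot touching nothing.
It also fails if it takes over 69 s, if anything falls off the work surface, if the arm or the gripper's body presses on something with over 40 N, if the wrist force passes 120 N, or if a joint passes its speed limit or range.

## Robot

A 6-joint arm with a two-finger parallel gripper is mounted at the origin on the work surface. World frame = base frame: x ahead of the robot, y to its left, z up, the work surface at z = 0. Lengths are in m, angles in rad, forces in N, time in s.
With the tool pointing down it reaches from about 0.3 to 0.875 m from the base axis. Payload 4.2 kg.
Tool frame: the origin (TCP) lies at the very end of the fingers, on their centre line; the grasp point (between the pads) lies behind it (ctrl.grip_depth is the x of the grasp point in the tool frame, in m); x points along the fingers, y is the direction in which the jaws open and shut, and the axes are right-handed (so a half turn about x gives the same grasp; the last joint's range is limited). The gripper opens to 85 mm and grips with 20 to 120 N. Pads are 22 mm wide; open, the fingers measure 114 mm over their backs; the gripper's body (76 mm by 85 mm) begins 54 mm behind the grasp point. The pads swing forward as they close: fully open they stand 13 mm farther back than shut.
Start: joints at [1.203, 0.32, 1.565, -0, 1.257, -0.02], TCP at [0.196, 0.541, 0.231] pointing down, gripper open.
Joint ranges: [-3.11, 3.11], [-0.84, 2.01], [0.21, 2.61], [-1.34, 4.49], [0.05, 2.63], [-2.56, 2.56]. Speed limits (rad/s): [2.57, 2.57, 3.14, 3.14, 3.14, 3.14].

## Interface

Orientations are given as [roll, pitch, yaw] about the fixed x, y, z axes, in that order (R = Rz(yaw) Ry(pitch) Rx(roll)).
In Python, from workcell import ctrl gives the robot as it stands.
- The arm moves only by the tool arm_command, never from a script. Its arguments are lists of equal length, an entry for each row: "fingers": the closure, from 0 (fully open) to 1 (shut); "slide": the shift along the tool's x, y, z in mm, a list of three; "yaw": the turn about the tool's x in rad. In form: {"fingers": [fingers, ...], "slide": [[dx, dy, dz], ...], "yaw": [yaw, ...]}. A call has 1 to 20 rows; each row shifts and turns the commanded pose from where the row before left it, along the tool's axes as they then stand; what a row does not reach is not made up. A row lasts 1/10 s, in which the tool goes at most 50 mm and 8.59 degrees, less where a joint would pass 70% of its speed; a pose out of reach is approached as far as the arm can. A call with a gripper value outside its range is refused whole. The fingers move at their own pace and stop on an object; "newtons" is the grip in N (left out, the last holds). Time passes only in rows, so rows that do not move let the fingers close. It gives the time, the measured TCP pose, the force and the opening at its end, in the units of the state.
- ctrl.get_obs(): the state, without advancing time (a new reading comes with each control period).
- ctrl.camera(name): name is "scene" or "top" or "wrist"; returns a dict with "color" (420x560x3 uint8, red, green, blue), "z_map" (420x560 float32, m along the optical axis (not along the pixel's ray), 0 where there is no reading), "fx", "fy", "cx", "cy" (pixels), "pose" (4x4, takes a point from camera to world coordinates); the wrist camera has in their place "T_tool_cam" (4x4, takes a point from camera to tool coordinates, whose origin is the TCP and whose axes are the tool frame's). Camera axes: x right, y down, z forward; pixel columns grow to the right and rows downward; lengths in m; the calibration is good to about 2 mm. A picture is of the moment at which its call begins: read the wrist's pose just before it.
- ctrl.job_done(): hands the job in, once; it reports no verdict.
Trained networks look in the newest picture that a camera, given by its name, has taken for a name from the list of things; names that differ only in an ending like _2 or _b are one class to them, and where a whole thing is asked for, a point or a joint stands for the part that bears it (a point fixed in the world has none). Each returns a list of dicts, best first, with "conf" (0 to 1); they miss things now and then, are a little off and sometimes report something else, mostly with a low value. They report only what shows in the picture. A call takes as long as a camera call.
- ctrl.cut_out(camera, thing): "region" (420x560 bool, what is visible of it) and "extent" ([left, top, right, bottom] as shares, 0 to 1, of the picture: columns of its width, rows of its height, round what is visible of it).
- ctrl.pinpoint(camera, thing): "position" ([column, row] as shares, 0 to 1, of the picture: columns of its width, rows of its height: a listed point, or the origin of a listed thing).
The state is a dict: "clock": time; "joint_positions": joint angles; "joint_vel": joint speeds; "tau": joint torques, N m; "position": TCP position; "eef_rot": TCP orientation; "contact_force": force on the tool from outside, world axes, zero at the start; "ft_torque": the same for the moment, N m; "width": finger opening in m.
Only numpy, scipy, OpenCV 4.12 (cv2) and the standard library are available. Lean on these libraries where they do the work, as an engineer would, in place of code of your own. Each camera call takes 0.05 s, during which the arm holds its last target. There are 200 camera calls.

## Working session

There is one attempt and no reset: what is moved stays moved. The work goes in short steps, Python scripts to look and compute and a tool call to move; the robot and the scene stay as the last step left them, time stands still between calls to the robot, and variables do not carry over. Pictures are saved under pics/ and viewed, about 8 in all and at most 12, crops included, and the job is handed in when it is done.

Besides the shell and the picture viewer there is one more tool, called as name(argument=value, ...) on one line, values as JSON. arm_command: Moves the arm, as the interface text tells. Its arguments: {"type":"object","properties":{"fingers":{"type":"array","items":{"type":"number"}},"slide":{"type":"array","items":{"type":"array","items":{"type":"number"}}},"yaw":{"type":"array","items":{"type":"number"}},"newtons":{"type":"number"}},"required":["fingers","slide","yaw"]}

```bash
mkdir -p pics
cat > h.py <<'E'
import numpy as np, cv2
from scipy.spatial.transform import Rotation as R
from workcell import ctrl
def tool():
    o=ctrl.get_obs(); T=np.eye(4); T[:3,:3]=R.from_euler('xyz',o['eef_rot']).as_matrix(); T[:3,3]=o['position']; return T,o
def cam(n):
    T,o=tool(); c=ctrl.camera(n)
    c['P']=c['pose'] if n!='wrist' else T@c['T_tool_cam']; return c
def ray(c,uv,z):  # world point on pixel ray at height z
    d=c['P'][:3,:3]@np.array([(uv[0]-c['cx'])/c['fx'],(uv[1]-c['cy'])/c['fy'],1]); p=c['P'][:3,3]
    return p+d*(z-p[2])/d[2]
def cloud(c,m):
    v,u=np.nonzero(m&(c['z_map']>0)); z=c['z_map'][v,u]
    p=np.stack([(u-c['cx'])/c['fx']*z,(v-c['cy'])/c['fy']*z,z],1); return p@c['P'][:3,:3].T+c['P'][:3,3]
def pin(n,t):
    return [(np.array(r['position'])*[560,420],round(r['conf'],2)) for r in ctrl.pinpoint(n,t)]
E
python3 - <<'E'
from h import *
np.set_printoptions(precision=4,suppress=True)
T,o=tool(); print(o); print(T); print(ctrl.grip_depth)
H={'collar':.085,'gear':.085,'wing_grip':.145,'cup_mouth':.085,'stand':0}
for n in('top','scene'):
    c=cam(n); cv2.imwrite(f'pics/{n}0.png',c['color'][...,::-1])
    for t,z in H.items():
        for uv,cf in pin(n,t)[:2]: print(n,t,uv,cf,ray(c,uv,z))
E
```

```text
{'clock': 0.0, 'joint_positions': array([ 1.203 ,  0.3203,  1.5657, -0.    ,  1.2574, -0.02  ]), 'joint_vel': array([ 0.001 ,  0.0001,  0.0017,  0.0009,  0.001 , -0.0023]), 'tau': array([ -0.0001, -41.5515, -23.4165,  -0.0001,   0.008 ,   0.    ]), 'position': array([0.1958, 0.5401, 0.2305]), 'eef_rot': array([-1.5688,  1.569 , -1.9166]), 'contact_force': array([ 0.8152, -0.0777,  0.6207]), 'ft_torque': array([-0.0106, -0.0138, -0.0607]), 'width': 0.08546671815885726}
[[-0.0006  0.3408  0.9401  0.1958]
 [-0.0017  0.9401 -0.3408  0.5401]
 [-1.     -0.0018  0.      0.2305]
 [ 0.      0.      0.      1.    ]]
-0.0187
top collar [308.784 200.802] 0.76 [ 0.6002 -0.0734  0.085 ]
top gear [271.6   212.982] 0.53 [0.5699 0.0193 0.085 ]
top wing_grip [307.328 195.888] 0.46 [ 0.6029 -0.0668  0.145 ]
top cup_mouth [257.824 219.114] 0.59 [0.5547 0.0534 0.085 ]
top cup_mouth [276.976 198.702] 0.21 [0.6058 0.0059 0.085 ]
top stand [286.72  212.814] 0.76 [ 0.5807 -0.0187  0.    ]
top stand [122.304 214.41 ] 0.49 [0.578  0.4212 0.    ]
scene collar [265.888 203.49 ] 0.71 [ 0.6042 -0.072   0.085 ]
scene gear [288.904 214.284] 0.49 [0.5669 0.0065 0.085 ]
scene wing_grip [267.512 191.982] 0.4 [ 0.5958 -0.072   0.145 ]
scene cup_mouth [304.584 225.792] 0.55 [0.5513 0.0713 0.085 ]
scene stand [281.624 225.12 ] 0.67 [ 0.5808 -0.0153  0.    ]
scene stand [363.496 322.014] 0.5 [0.5769 0.4113 0.    ]
```

View pics/top0.png

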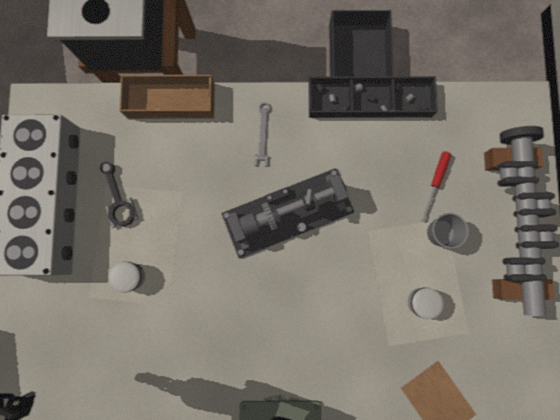

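View pics/scene0.png

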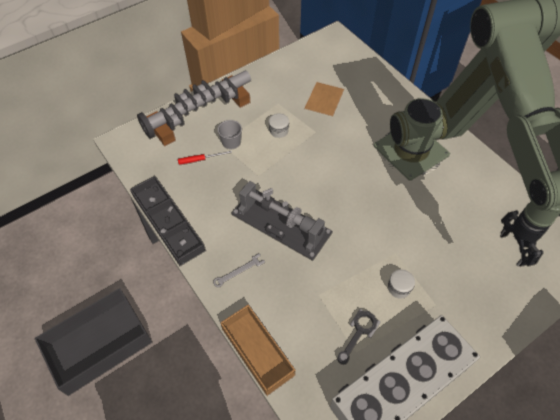

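The top picture shows the stand at about (285,213). The collar and wing are at its right end, (308,199), the gear is at (268,215) and the cup is to the left. Both cameras agree to about 1 cm. I'll go above the wing for a close look.

arm_command(fingers=[0, 0, 0, 0, 0, 0, 0, 0, 0, 0, 0, 0, 0, 0, 0, 0, 0, 0, 0, 0], slide=[[-3, -22, 29], [-3, -22, 29], [-3, -22, 29], [-3, -22, 29], [-3, -22, 29], [-3, -22, 29], [-3, -22, 29], [-3, -22, 29], [-3, -22, 29], [-3, -22, 29], [-3, -22, 29], [-3, -22, 29], [-3, -22, 29], [-3, -22, 29], [-3, -22, 29], [-3, -22, 29], [-3, -22, 29], [-3, -22, 29], [-3, -22, 29], [0, 0, 0]], yaw=[0, 0, 0, 0, 0, 0, 0, 0, 0, 0, 0, 0, 0, 0, 0, 0, 0, 0, 0, 0])

```text
clock: 2.6
position: [0.5736, -0.0437, 0.288]
eef_rot: [-0.481, 1.569, -0.833]
contact_force: [-0.9, 0.5, -0.1]
width: 0.0855
```

```bash
cat > look.py <<'E'
import sys
from h import *
np.set_printoptions(precision=4,suppress=True)
c=cam('wrist'); cv2.imwrite(f'pics/{sys.argv[1]}.png',cv2.resize(c['color'][...,::-1],(784,588)))
T,o=tool(); print(T,o['joint_positions'],o['clock'],o['contact_force'],o['width'])
for t,z in {'collar':.085,'gear':.085,'wing_grip':.145,'cup_mouth':.085}.items():
    for uv,cf in pin('wrist',t)[:2]: print(t,uv,cf,ray(c,uv,z))
p=cloud(c,np.ones((420,560),bool))
w=p[(p[:,2]>.134)&(p[:,2]<.165)&(np.hypot(p[:,0]-.6,p[:,1]+.07)<.05)]
print('wing',len(w))
if len(w)>20:
    r=cv2.minAreaRect((w[:,:2]*1000).astype(np.float32)); print(r,w.mean(0),w[:,2].max())
    e,v=np.linalg.eigh(np.cov(w[:,:2].T)); d=v[:,1]; print('dir',d,np.arctan2(d[1],d[0]), 'std mm',np.sqrt(e)*1e3)
E
python3 look.py w1
```

```text
[[-0.0003  0.3436  0.9391  0.5722]
 [ 0.0002  0.9391 -0.3436 -0.0417]
 [-1.      0.0001 -0.0003  0.2879]
 [ 0.      0.      0.      1.    ]] [-0.0929  0.2887  1.467   0.0001  1.3862 -1.313 ] 2.65 [ 0.5781  0.4886 -0.5083] 0.08528560098992559
collar [264.208 206.094] 0.84 [ 0.6011 -0.0718  0.085 ]
gear [326.704 150.402] 0.96 [0.5658 0.0139 0.085 ]
wing_grip [264.6   222.306] 0.56 [ 0.6007 -0.0682  0.145 ]
cup_mouth [360.92  120.918] 0.62 [0.5489 0.0572 0.085 ]
wing 581
((600.775146484375, -69.25585174560547), (17.665586471557617, 34.734317779541016), 66.34288787841797) [ 0.5989 -0.0679  0.1534] 0.1604858900384072
dir [-0.993   0.1181] 3.023204071583778 std mm [ 3.5358 10.2115]
```

View pics/w1.png

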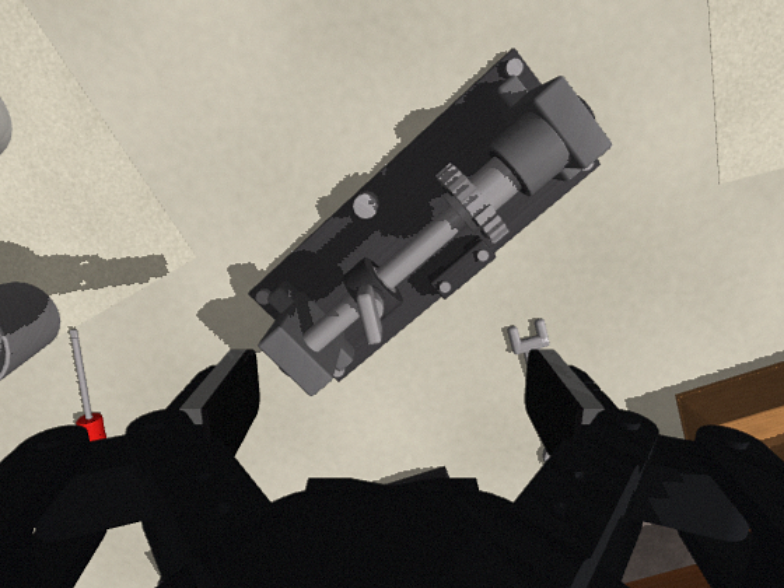

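The wrist view shows the wing at (368,315), the collar at (370,285), the gear at (472,210) and the cup at (535,150). The wing lies at about -0.11 rad in world. Loosening from the present wrist turn would run joint 6 past its range, so I'll use the half-turn grasp.

arm_command(fingers=[0, 0, 0, 0, 0, 0, 0, 0, 0, 0, 0, 0, 0, 0, 0, 0, 0, 0, 0, 0], slide=[[10, -16, 35], [2, 0, 0], [2, 0, 0], [2, 0, 0], [2, 0, 0], [2, 0, 0], [2, 0, 0], [2, 0, 0], [2, 0, 0], [2, 0, 0], [2, 0, 0], [2, 0, 0], [2, 0, 0], [2, 0, 0], [2, 0, 0], [2, 0, 0], [2, 0, 0], [2, 0, 0], [2, 0, 0], [2, 0, 0]], yaw=[0.145, 0.145, 0.145, 0.145, 0.145, 0.145, 0.145, 0.145, 0.145, 0.145, 0.145, 0.145, 0.145, 0.145, 0.145, 0.145, 0.145, 0.145, 0.145, 0.145])

```text
clock: 4.85
position: [0.5985, -0.0658, 0.2405]
eef_rot: [-1.842, 1.571, 1.189]
contact_force: [-0.3, 0.3, -0.0]
width: 0.0854
```

arm_command(fingers=[0.3, 0.3, 0.3], slide=[[0, 0, 0], [0, 0, 0], [0, 0, 0]], yaw=[0, 0, 0])

```text
clock: 5.15
position: [0.5989, -0.0667, 0.2406]
eef_rot: [-2.802, 1.57, 0.236]
contact_force: [-0.0, 0.0, 0.4]
width: 0.0597
```

```bash
cat >> look.py <<'E'
w=w[w[:,2]>.153]; r=cv2.minAreaRect((w[:,:2]*1000).astype(np.float32)); print('top',len(w),r,w.mean(0)); Ti=np.linalg.inv(T); q=np.append(w.mean(0),1); print('in tool',Ti@q)
e,v=np.linalg.eigh(np.cov(w[:,:2].T)); print(v[:,1],np.sqrt(e)*1e3)
E
python3 look.py w2
```

```text
[[ 0.0004 -0.104  -0.9946  0.5989]
 [ 0.0001 -0.9946  0.104  -0.0668]
 [-1.     -0.0001 -0.0004  0.2406]
 [ 0.      0.      0.      1.    ]] [-0.1302  0.3579  1.4834  0.0001  1.2998  1.5447] 5.2 [ 0.6297  0.5152 -0.2657] 0.059892518515221316
collar [284.424 184.716] 0.96 [ 0.6001 -0.0707  0.085 ]
gear [201.096 221.508] 0.6 [0.5716 0.015  0.085 ]
wing_grip [282.576 198.198] 0.85 [ 0.6028 -0.0687  0.145 ]
cup_mouth [162.512 246.708] 0.97 [0.549  0.0584 0.085 ]
wing 789
((601.9602661132812, -69.4283447265625), (16.77910041809082, 35.8909797668457), 83.91053009033203) [ 0.6038 -0.0694  0.1541] 0.16067111584454635
dir [-0.9907  0.136 ] 3.0051795715387852 std mm [3.7016 9.9568]
top 617 ((601.9129638671875, -69.29442596435547), (9.957232475280762, 35.916263580322266), 82.11402893066406) [ 0.6029 -0.0694  0.1581]
in tool [ 0.0825  0.0022 -0.0041  1.    ]
[-0.9905  0.1372] [ 2.8032 10.1554]
```

View pics/w2.png

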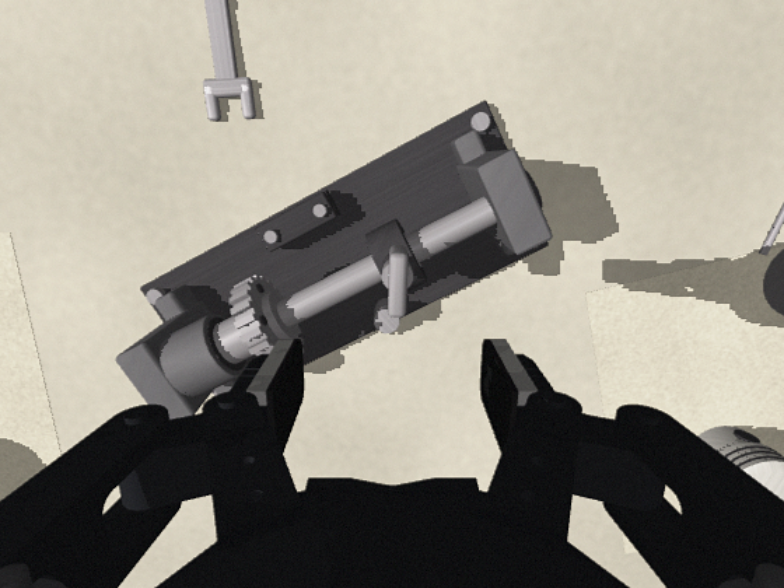

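Top face fits 10 x 36 mm at z = 0.158, with centre (0.602, -0.069). That matches the sizes given, so I'll go down and grip.

arm_command(fingers=[0.3, 0.3, 0.3, 0.3, 0.3, 0.3, 0.3, 0.3, 0.3, 0.3], slide=[[0, 2.3, -3.2], [14, 0, 0], [14, 0, 0], [14, 0, 0], [14, 0, 0], [14, 0, 0], [14, 0, 0], [14, 0, 0], [14, 0, 0], [0, 0, 0]], yaw=[0.035, 0, 0, 0, 0, 0, 0, 0, 0, 0])

```text
clock: 6.4
position: [0.6006, -0.0697, 0.1263]
eef_rot: [-0.013, 1.566, 2.987]
contact_force: [-0.5, 0.0, 0.5]
width: 0.0598
```

arm_command(fingers=[1, 1, 1, 1, 1, 1, 1, 1, 1, 1], slide=[[0, 0, 0], [0, 0, 0], [0, 0, 0], [0, 0, 0], [0, 0, 0], [0, 0, 0], [0, 0, 0], [0, 0, 0], [0, 0, 0], [0, 0, 0]], yaw=[0, 0, 0, 0, 0, 0, 0, 0, 0, 0], newtons=60)

```text
clock: 7.4
position: [0.6024, -0.0701, 0.1292]
eef_rot: [2.925, 1.569, -0.358]
contact_force: [-0.3, -1.6, 5.2]
width: 0.009
```

```bash
cat > st.py <<'E'
from h import *
np.set_printoptions(precision=4,suppress=True)
u=np.array([-.375,.927,0]); u/=np.linalg.norm(u)
T,o=tool(); print(o['clock'],'pos',o['position'],'w',o['width'],'F',o['contact_force'],'M',o['ft_torque'],'q6',o['joint_positions'][5])
print('push dir in tool',T[:3,:3].T@u,'side',T[:3,:3].T@[.927,.375,0],'F.u',-o['contact_force']@u,'jaw ang',np.arctan2(T[1,1],T[0,1]))
E
python3 st.py
```

```text
7.4 pos [ 0.6024 -0.0701  0.1292] w 0.009028017280629193 F [-0.2588 -1.6492  5.1602] M [-0.2633  0.16    0.1175] q6 1.5773720088111518
push dir in tool [-0.0012 -0.8652  0.5015] side [ 0.0013 -0.5015 -0.8651] F.u 1.4317914027325316 jaw ang -1.7117005803434147
```

Gripped (9 mm on the 10 mm wing). Now I'll loosen it anticlockwise.

arm_command(fingers=[1, 1, 1, 1, 1, 1, 1, 1, 1, 1, 1, 1, 1, 1], slide=[[0, 0, 0], [0, 0, 0], [0, 0, 0], [0, 0, 0], [0, 0, 0], [0, 0, 0], [0, 0, 0], [0, 0, 0], [0, 0, 0], [0, 0, 0], [0, 0, 0], [0, 0, 0], [0, 0, 0], [0, 0, 0]], yaw=[-0.1, -0.1, -0.1, -0.1, -0.1, -0.1, -0.1, -0.1, -0.1, -0.1, -0.1, 0, 0, 0])

```text
clock: 8.8
position: [0.6017, -0.0687, 0.129]
eef_rot: [-2.517, 1.569, 1.583]
contact_force: [-1.2, 2.5, 6.0]
width: 0.0088
```

```bash
python3 st.py; python3 look.py w3|tail -8
```

```text
8.8 pos [ 0.6017 -0.0687  0.129 ] w 0.008827250826582422 F [-1.2391  2.4761  5.9684] M [0.41   0.313  0.1124] q6 0.47740647495467203
push dir in tool [ 0.0019 -0.8396 -0.5431] side [ 0.0007  0.5431 -0.8396] F.u -2.7600174592174844 jaw ang -0.6122178620092016
wing_grip [279.384 273.294] 0.91 [ 0.6016 -0.0693  0.145 ]
cup_mouth [75.88  97.692] 0.68 [0.5523 0.0591 0.085 ]
wing 3878
((600.76025390625, -65.61921691894531), (32.935386657714844, 32.0688362121582), 22.0052433013916) [ 0.6057 -0.0635  0.1539] 0.1649699328538538
dir [0.5644 0.8255] 0.9710627319216646 std mm [7.7818 8.9078]
top 2616 ((600.4402465820312, -65.5665512084961), (32.77665710449219, 31.83855628967285), 23.291566848754883) [ 0.6042 -0.0655  0.1584]
in tool [-0.0294  0.0002 -0.004   1.    ]
[0.5657 0.8246] [6.1021 9.6106]
```

View pics/w3.png

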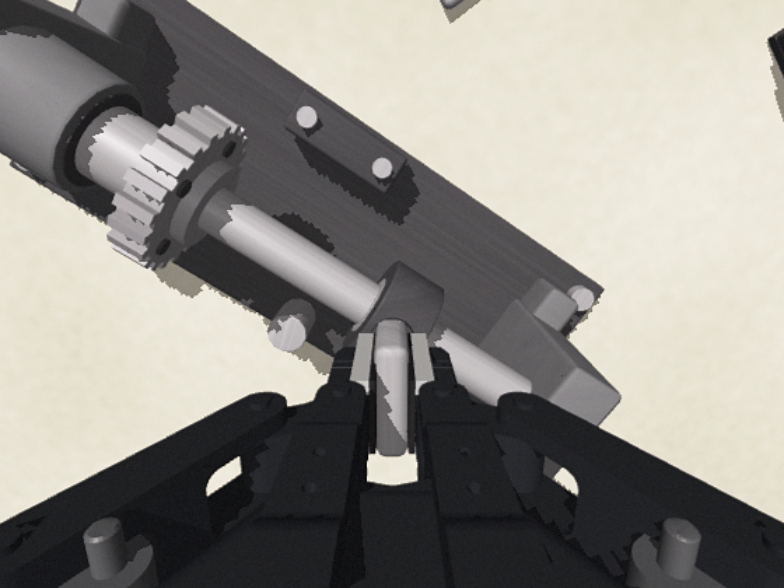

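The wing turned with the fingers by about 1.1 rad (wing in the jaws at (392,390)). Next I'll get the mandrel direction from the depth map.

```bash
cat > ax.py <<'E'
from h import *
np.set_printoptions(precision=4,suppress=True)
c0=np.array([.601,-.0705]); u=np.array([-.375,.927]);
for n in('wrist','scene','top'):
    c=cam(n); p=cloud(c,np.ones((420,560),bool))
    for k in range(3):
        u/=np.linalg.norm(u); d=p[:,:2]-c0; s=d@u; l=d@[u[1],-u[0]]
        m=(s>.018)&(s<.07)&(abs(l)<.012)&(p[:,2]>.088)&(p[:,2]<.1)
        if m.sum()<20: break
        f=cv2.fitLine(p[m,:2].astype(np.float32),cv2.DIST_HUBER,0,1e-4,1e-4).ravel(); v=f[:2]*np.sign(f[1])
        u=v.astype(float)
    print(n,m.sum(),'dir',u,np.arctan2(-u[0],u[1]))
    b=p[(p[:,2]>.007)&(p[:,2]<.018)&(np.hypot(p[:,0]-.58,p[:,1]+.017)<.2)].astype(np.float32)*1000
    print(' base',cv2.minAreaRect(b[:,:2]))
    u=np.array([-.375,.927])
E
python3 ax.py
```

```text
wrist 2878 dir [-0.3914  0.9202] 0.40211780662866964Traceback (most recent call last):
  File "ax.py", line 14, in <module>
    print(' base',cv2.minAreaRect(b[:,:2]))
                  ~~~~~~~~~~~~~~~^^^^^^^^^
cv2.error: OpenCV(4.12.0) /io/opencv/modules/imgproc/src/convhull.cpp:143: error: (-215:Assertion failed) total >= 0 && (depth == CV_32F || depth == CV_32S) in function 'convexHull'
```

```bash
sed -i 's/b\[:,:2\]/np.ascontiguousarray(b[:,:2])/' ax.py; python3 ax.py
```

```text
wrist 2880 dir [-0.3772  0.9261] 0.3867925956047804
 base ((618.8697509765625, -6.29449462890625), (208.29986572265625, 329.06890869140625), 21.6940860748291)
scene 73 dir [-0.3301  0.9439] 0.3364132321613169
 base ((583.7892456054688, 1.5985870361328125), (360.60626220703125, 391.4025573730469), 73.37171173095703)
top 3 dir [-0.7483  0.6634] 0.8454352770049322
 base ((560.5224609375, 19.852447509765625), (311.6648864746094, 302.5415954589844), 51.890445709228516)
```

Base-plate edge gives a stand yaw of 0.379 and the mandrel 0.387. I'll use 0.38, so 10 mm of push is tool (y -8.4, z -5.45).

arm_command(fingers=[1, 1, 1, 1, 1, 1, 1, 1, 1, 1], slide=[[0, -4.2, -2.7], [0, -4.2, -2.7], [0, -4.2, -2.7], [0, -4.2, -2.7], [0, -4.2, -2.7], [0, -4.2, -2.7], [0, -4.2, -2.7], [0, -4.2, -2.7], [0, -4.2, -2.7], [0, -4.2, -2.7]], yaw=[0, 0, 0, 0, 0, 0, 0, 0, 0, 0])

```text
clock: 10.25
position: [0.5847, -0.0257, 0.129]
eef_rot: [1.396, 1.565, -0.785]
contact_force: [3.1, -7.9, 2.9]
width: 0.009
```

```bash
python3 st.py; python3 look.py w4|grep -E 'collar|gear|wing_grip'
```

```text
10.25 pos [ 0.5847 -0.0257  0.129 ] w 0.00900182144803919 F [ 3.1172 -7.874   2.9117] M [-1.2574 -0.4561  0.1073] q6 0.5521490679534974
push dir in tool [-0.0056 -0.839  -0.5441] side [ 0.0024  0.5441 -0.839 ] F.u 8.46834836361388 jaw ang -0.6111069014281432
collar [278.88  228.606] 0.69 [ 0.5837 -0.0273  0.085 ]
collar [282.016 272.79 ] 0.52 [ 0.5679 -0.0534  0.085 ]
gear [219.912 188.916] 0.97 [0.5693 0.0139 0.085 ]
gear [300.888 134.106] 0.66 [0.6274 0.0128 0.085 ]
wing_grip [282.128 275.31 ] 0.81 [ 0.5849 -0.0277  0.145 ]
```

Drag is about 8.5 N and runs along the mandrel as expected. Roughly 30 mm remains to the gear. I'll approach more slowly.

arm_command(fingers=[1, 1, 1, 1, 1, 1, 1, 1], slide=[[0, -2.1, -1.36], [0, -2.1, -1.36], [0, -2.1, -1.36], [0, -2.1, -1.36], [0, -2.1, -1.36], [0, -2.1, -1.36], [0, -2.1, -1.36], [0, -2.1, -1.36]], yaw=[0, 0, 0, 0, 0, 0, 0, 0])

```text
clock: 11.3
position: [0.5771, -0.0067, 0.129]
eef_rot: [1.491, 1.566, -0.692]
contact_force: [4.0, -8.5, 3.7]
width: 0.0089
```

arm_command(fingers=[1, 1, 1, 1, 1], slide=[[0, -0.84, -0.54], [0, -0.84, -0.54], [0, -0.84, -0.54], [0, -0.84, -0.54], [0, -0.84, -0.54]], yaw=[0, 0, 0, 0, 0])

```text
clock: 11.8
position: [0.5753, -0.0021, 0.129]
eef_rot: [1.525, 1.566, -0.657]
contact_force: [3.7, -8.1, 2.8]
width: 0.0091
```

arm_command(fingers=[1, 1, 1, 1, 1], slide=[[0, -0.84, -0.54], [0, -0.84, -0.54], [0, -0.84, -0.54], [0, -0.84, -0.54], [0, -0.84, -0.54]], yaw=[0, 0, 0, 0, 0])

```text
clock: 12.3
position: [0.5735, 0.0025, 0.129]
eef_rot: [1.537, 1.566, -0.645]
contact_force: [3.5, -8.0, 4.6]
width: 0.0088
```

```bash
python3 st.py; python3 look.py w5|grep -E 'collar|gear|wing_grip'
```

```text
12.3 pos [0.5735 0.0025 0.129 ] w 0.008811119417572557 F [ 3.5136 -7.9687  4.6054] M [-1.2453 -0.5295  0.0841] q6 0.5991777038615804
push dir in tool [-0.0045 -0.8391 -0.544 ] side [ 0.0027  0.544  -0.8391] F.u 8.704729725040696 jaw ang -0.6112161797279952
collar [280.28 228.69] 0.87 [0.5732 0.0005 0.085 ]
collar [299.376 205.716] 0.36 [0.5913 0.006  0.085 ]
gear [261.184 214.914] 0.7 [0.5688 0.0146 0.085 ]
wing_grip [283.08 274.89] 0.69 [0.5742 0.0004 0.145 ]
wing_grip [278.712 229.488] 0.69 [0.5849 0.019  0.145 ]look.py:14: RuntimeWarning: Mean of empty slice.
  w=w[w[:,2]>.153]; r=cv2.minAreaRect((w[:,:2]*1000).astype(np.float32)); print('top',len(w),r,w.mean(0)); Ti=np.linalg.inv(T); q=np.append(w.mean(0),1); print('in tool',Ti@q)
  ret = um.true_divide(
  avg = a.mean(axis, **keepdims_kw)
look.py:15: RuntimeWarning: Degrees of freedom <= 0 for slice
  e,v=np.linalg.eigh(np.cov(w[:,:2].T)); print(v[:,1],np.sqrt(e)*1e3)
  c *= np.true_divide(1, fact)
  c *= np.true_divide(1, fact)
```

arm_command(fingers=[1, 1, 1, 1], slide=[[0, -0.84, -0.54], [0, -0.84, -0.54], [0, -0.84, -0.54], [0, -0.84, -0.54]], yaw=[0, 0, 0, 0])

```text
clock: 12.95
position: [0.5721, 0.006, 0.129]
eef_rot: [1.506, 1.565, -0.676]
contact_force: [3.8, -7.8, 3.2]
width: 0.0092
```

arm_command(fingers=[1, 1, 1, 1], slide=[[0, -0.84, -0.54], [0, -0.84, -0.54], [0, -0.84, -0.54], [0, -0.84, -0.54]], yaw=[0, 0, 0, 0])

```text
clock: 13.35
position: [0.5706, 0.0097, 0.129]
eef_rot: [1.514, 1.565, -0.668]
contact_force: [4.6, -7.7, 2.6]
width: 0.009
```

arm_command(fingers=[1, 1, 1], slide=[[0, -0.84, -0.54], [0, -0.84, -0.54], [0, -0.84, -0.54]], yaw=[0, 0, 0])

```text
clock: 13.65
position: [0.5695, 0.0125, 0.129]
eef_rot: [1.533, 1.565, -0.649]
contact_force: [3.2, -8.7, 3.2]
width: 0.0094
```

arm_command(fingers=[1, 1, 1], slide=[[0, -0.84, -0.54], [0, -0.84, -0.54], [0, -0.84, -0.54]], yaw=[0, 0, 0])

```text
clock: 13.95
position: [0.5686, 0.0149, 0.129]
eef_rot: [1.471, 1.564, -0.711]
contact_force: [4.6, -9.8, 2.4]
width: 0.009
```

```bash
python3 st.py; python3 look.py w6 2>/dev/null|grep -E 'collar|gear|wing_grip'
```

```text
13.95 pos [0.5686 0.0149 0.129 ] w 0.008972380035533857 F [ 4.6175 -9.7739  2.3573] M [-1.676  -0.7322  0.0883] q6 0.6219979340454057
push dir in tool [-0.0058 -0.8389 -0.5442] side [ 0.003   0.5442 -0.8389] F.u 10.792226044350112 jaw ang -0.6108965609055395
collar [281.12  227.304] 0.83 [0.5693 0.0132 0.085 ]
gear [262.584 214.62 ] 0.55 [0.5647 0.0266 0.085 ]
wing_grip [283.08  275.814] 0.65 [0.569  0.0124 0.145 ]
```

arm_command(fingers=[1], slide=[[0, -0.84, -0.54]], yaw=[0])

```text
clock: 14.3
position: [0.5684, 0.0155, 0.129]
eef_rot: [1.433, 1.564, -0.749]
contact_force: [4.6, -10.4, 2.4]
width: 0.0087
```

arm_command(fingers=[1], slide=[[0, -0.84, -0.54]], yaw=[0])

```text
clock: 14.4
position: [0.5681, 0.0161, 0.129]
eef_rot: [1.409, 1.563, -0.773]
contact_force: [4.6, -11.7, 2.4]
width: 0.009
```

arm_command(fingers=[1], slide=[[0, 0, 0]], yaw=[0])

```text
clock: 14.5
position: [0.568, 0.0162, 0.129]
eef_rot: [1.417, 1.563, -0.765]
contact_force: [4.2, -11.3, 2.4]
width: 0.0086
```

```bash
python3 st.py
```

```text
14.5 pos [0.568  0.0162 0.129 ] w 0.008589931927077629 F [  4.1739 -11.2506   2.3734] M [-1.8443 -0.7697  0.0526] q6 0.6252295588365658
push dir in tool [-0.0068 -0.8388 -0.5444] side [ 0.0031  0.5444 -0.8388] F.u 11.994782514473627 jaw ang -0.6107154411567334
```

arm_command(fingers=[1, 1], slide=[[0, -0.84, -0.54], [0, -0.84, -0.54]], yaw=[0, 0])

```text
clock: 14.7
position: [0.5676, 0.0174, 0.129]
eef_rot: [1.365, 1.562, -0.817]
contact_force: [5.1, -13.8, 1.9]
width: 0.0089
```

arm_command(fingers=[1], slide=[[0, -0.84, -0.54]], yaw=[0])

```text
clock: 14.8
position: [0.5674, 0.018, 0.129]
eef_rot: [1.341, 1.561, -0.84]
contact_force: [6.0, -14.0, 2.1]
width: 0.009
```

arm_command(fingers=[1], slide=[[0, 0, 0]], yaw=[0])

```text
clock: 14.9
position: [0.5673, 0.0181, 0.129]
eef_rot: [1.348, 1.561, -0.833]
contact_force: [5.8, -14.4, 1.9]
width: 0.0092
```

```bash
python3 st.py
```

```text
14.9 pos [0.5673 0.0181 0.129 ] w 0.009177657969532526 F [  5.845  -14.401    1.9376] M [-2.3558 -0.8676  0.0634] q6 0.6301790824376711
push dir in tool [-0.0088 -0.8385 -0.5448] side [ 0.0032  0.5448 -0.8385] F.u 15.541950012554507 jaw ang -0.6102170027699746
```

arm_command(fingers=[1, 1], slide=[[0, -0.6, -0.4], [0, -0.5, -0.3]], yaw=[0, 0])

```text
clock: 15.1
position: [0.5671, 0.0187, 0.129]
eef_rot: [1.318, 1.56, -0.862]
contact_force: [6.0, -16.1, 0.9]
width: 0.0088
```

arm_command(fingers=[1], slide=[[0, 0, 0]], yaw=[0])

```text
clock: 15.2
position: [0.567, 0.0188, 0.129]
eef_rot: [1.323, 1.56, -0.857]
contact_force: [6.0, -14.7, 1.2]
width: 0.0088
```

```bash
python3 st.py; python3 look.py w7 2>/dev/null|grep -E 'collar|gear|wing_grip'; python3 st.py
```

```text
15.2 pos [0.567  0.0188 0.129 ] w 0.008760662459981033 F [  5.9632 -14.7162   1.1883] M [-2.6492 -0.9223  0.0836] q6 0.6323327269226586
push dir in tool [-0.0098 -0.8384 -0.5449] side [ 0.0033  0.5449 -0.8385] F.u 15.878510969975148 jaw ang -0.6100541389468177
collar [277.312 228.186] 0.59 [0.5655 0.0178 0.085 ]
gear [262.528 216.72 ] 0.57 [0.5624 0.0293 0.085 ]
15.45 pos [0.567  0.0188 0.129 ] w 0.009096636018799124 F [  5.684  -14.5962   1.0936] M [-2.5985 -0.9724  0.0295] q6 0.6323127474031547
push dir in tool [-0.0097 -0.8385 -0.5449] side [ 0.0034  0.5448 -0.8385] F.u 15.662548473810581 jaw ang -0.6101514434112756
```

Slow-moving push reads about 17 N and static about 15.8 N, against a drag of about 8.7 N plus about 1 N of gear friction. I'll nudge it slightly further, then tighten.

arm_command(fingers=[1, 1, 1], slide=[[0, -0.3, -0.2], [0, -0.3, -0.2], [0, 0, 0]], yaw=[0, 0, 0], newtons=80)

```text
clock: 15.75
position: [0.5669, 0.0192, 0.1291]
eef_rot: [1.308, 1.56, -0.873]
contact_force: [6.1, -17.6, 0.1]
width: 0.0086
```

```bash
python3 st.py
```

```text
15.75 pos [0.5669 0.0192 0.1291] w 0.008634818901245045 F [  6.1203 -17.6182   0.1083] M [-2.7907 -0.9666  0.0513] q6 0.6334983323159433
push dir in tool [-0.0104 -0.8384 -0.545 ] side [ 0.0034  0.545  -0.8384] F.u 18.627641371323694 jaw ang -0.6099355396742304
```

arm_command(fingers=[1], slide=[[0, 0, 0]], yaw=[0])

```text
clock: 15.85
position: [0.5669, 0.0191, 0.1291]
eef_rot: [1.309, 1.56, -0.872]
contact_force: [6.1, -15.8, 1.4]
width: 0.0089
```

arm_command(fingers=[1], slide=[[0, 0, 0]], yaw=[0])

```text
clock: 15.95
position: [0.5669, 0.0191, 0.1291]
eef_rot: [1.312, 1.56, -0.869]
contact_force: [5.9, -16.4, 1.9]
width: 0.0089
```

arm_command(fingers=[1, 1, 1, 1, 1, 1], slide=[[0, 0, 0], [0, 0, 0], [0, 0, 0], [0, 0, 0], [0, 0, 0], [0, 0, 0]], yaw=[0.1, 0.1, 0.1, 0.1, 0.1, 0])

```text
clock: 16.55
position: [0.5672, 0.0189, 0.1291]
eef_rot: [1.837, 1.559, -0.845]
contact_force: [6.8, -16.7, 1.3]
width: 0.0082
```

```bash
python3 st.py
```

```text
16.55 pos [0.5672 0.0189 0.1291] w 0.008247832211776005 F [  6.8063 -16.71     1.2564] M [-2.958  -1.1553 -0.1252] q6 1.13528959037147
push dir in tool [-0.0111 -0.9971 -0.0747] side [ 0.0039  0.0746 -0.9972] F.u 18.04293071448211 jaw ang -1.1116740860089067
```

arm_command(fingers=[1, 1, 1, 1, 1, 1, 1, 1], slide=[[0, 0, 0], [0, 0, 0], [0, 0, 0], [0, 0, 0], [0, 0, 0], [0, 0, 0], [0, 0, 0], [0, 0, 0]], yaw=[0.1, 0.1, 0.1, 0.1, 0.1, 0.1, 0, 0])

```text
clock: 17.35
position: [0.5674, 0.018, 0.1293]
eef_rot: [2.386, 1.558, -0.895]
contact_force: [7.0, -19.6, 1.6]
width: 0.0084
```

```bash
python3 st.py
```

```text
17.35 pos [0.5674 0.018  0.1293] w 0.008404155460265376 F [  7.0124 -19.6149   1.6323] M [-3.3931 -1.2058 -0.0726] q6 1.7338171801628286
push dir in tool [-0.0127 -0.866   0.4999] side [ 0.0038 -0.4999 -0.866 ] F.u 20.813166467400915 jaw ang -1.7099331230708923
```

arm_command(fingers=[1, 1, 1, 1], slide=[[0, 0, 0], [0, 0, 0], [0, 0, 0], [0, 0, 0]], yaw=[0.05, 0.05, 0, 0])

```text
clock: 17.75
position: [0.5674, 0.0179, 0.1294]
eef_rot: [2.458, 1.557, -0.921]
contact_force: [6.5, -20.1, 2.0]
width: 0.0086
```

```bash
python3 st.py
```

```text
17.75 pos [0.5674 0.0179 0.1294] w 0.008606067733889207 F [  6.5206 -20.1243   1.9806] M [-3.4479 -1.101   0.345 ] q6 1.8328199261099283
push dir in tool [-0.0132 -0.8126  0.5826] side [ 0.0036 -0.5827 -0.8126] F.u 21.100885984425894 jaw ang -1.808493284838385
```

arm_command(fingers=[1, 1, 1, 1], slide=[[0, 0, 0], [0, 0, 0], [0, 0, 0], [0, 0, 0]], yaw=[0.05, 0.05, 0, 0])

```text
clock: 18.15
position: [0.5674, 0.0178, 0.1295]
eef_rot: [2.489, 1.556, -0.984]
contact_force: [7.4, -19.7, 2.7]
width: 0.0086
```

```bash
python3 st.py; python3 look.py w8 2>/dev/null|grep -E 'collar|gear|wing_grip'
```

```text
18.15 pos [0.5674 0.0178 0.1295] w 0.008644335602923544 F [  7.4018 -19.6732   2.7307] M [-3.2761 -1.0854  2.0111] q6 1.9283461854985051
push dir in tool [-0.0146 -0.7544  0.6562] side [ 0.003  -0.6563 -0.7545] F.u 21.013191288225297 jaw ang -1.9023272425481903
collar [278.824 229.698] 0.89 [0.5654 0.0194 0.085 ]
gear [368.872 200.886] 0.71 [ 0.5649 -0.0388  0.085 ]
wing_grip [282.408 270.396] 0.85 [0.5675 0.0174 0.145 ]
```

View pics/w8.png

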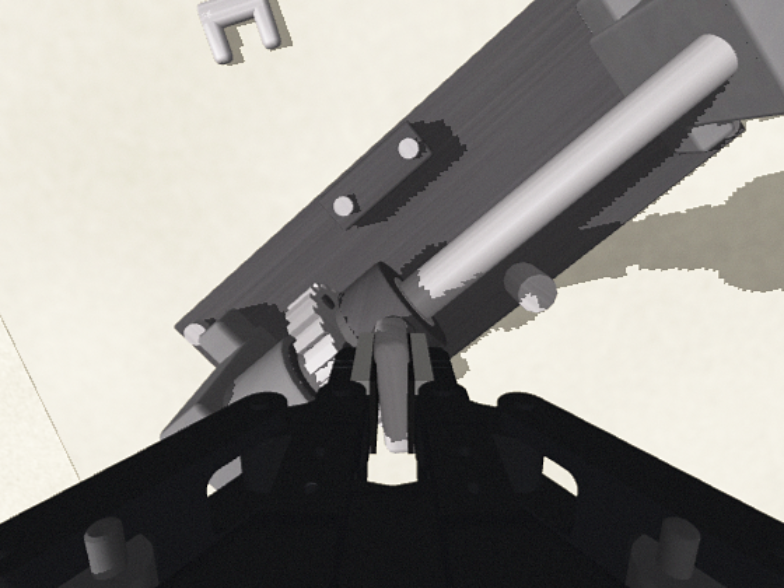

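The moment jumped to 2.0 N m, well above the 0.35 N m running torque, so the screw is on its hard stop. I'll unload the wrist before letting go.

arm_command(fingers=[1, 1, 1, 1, 1], slide=[[0, 0, 0], [0, 0, 0], [0, 1.6, -1.4], [0, 1.6, -1.4], [0, 0, 0]], yaw=[-0.05, -0.03, 0, 0, 0])

```text
clock: 18.9
position: [0.5676, 0.0173, 0.1293]
eef_rot: [2.586, 1.564, -0.814]
contact_force: [3.3, -9.1, 4.6]
width: 0.009
```

```bash
python3 st.py
```

```text
18.9 pos [0.5676 0.0173 0.1293] w 0.008983827730297355 F [ 3.2648 -9.0652  4.6331] M [-1.6402 -0.4748  0.7473] q6 1.8447258742866706
push dir in tool [-0.0061 -0.8006  0.5991] side [ 0.0024 -0.5991 -0.8006] F.u 9.62793869820398 jaw ang -1.8288458733571236
```

arm_command(fingers=[1, 1, 1], slide=[[0, 1, -0.7], [0, 1, -0.7], [0, 0, 0]], yaw=[-0.02, 0, 0])

```text
clock: 19.2
position: [0.5677, 0.017, 0.1293]
eef_rot: [3.106, 1.568, -0.276]
contact_force: [2.0, -2.7, 6.4]
width: 0.0085
```

```bash
python3 st.py
```

```text
19.2 pos [0.5677 0.017  0.1293] w 0.008477330378145857 F [ 1.979  -2.6726  6.3973] M [-0.6105 -0.1996  0.4336] q6 1.8217603293170368
push dir in tool [-0.0019 -0.8112  0.5848] side [ 0.0024 -0.5848 -0.8112] F.u 3.2196642063984355 jaw ang -1.8109795934135424
```

arm_command(fingers=[0.3, 0.3, 0.3, 0.3, 0.3, 0.3, 0.3, 0.3, 0.3, 0.3, 0.3, 0.3, 0.3, 0.3], slide=[[0, 0, 0], [0, 0, 0], [0, 0, 0], [0, 0, 0], [0, 0, 0], [-5, 0, 0], [-12, 0, 0], [-15, 0, 0], [-15, 0, 0], [-15, 0, 0], [-15, 0, 0], [-15, 0, 0], [-15, 0, 0], [0, 0, 0]], yaw=[0, 0, 0, 0, 0, 0, 0, 0, 0, 0, 0, 0, 0, 0])

```text
clock: 20.6
position: [0.568, 0.0176, 0.2386]
eef_rot: [-2.868, 1.565, 0.032]
contact_force: [-0.2, -0.4, 0.4]
width: 0.0598
```

```bash
sed -i 's/-.6,p\[:,1\]+.07/-.567,p[:,1]-.018/' look.py; python3 st.py; python3 look.py w9
```

```text
20.6 pos [0.568  0.0176 0.2386] w 0.0597507537302869 F [-0.2061 -0.3961  0.367 ] M [-0.0226  0.0224  0.0296] q6 1.8227279090743311
push dir in tool [-0.0021 -0.8106  0.5856] side [ 0.0058 -0.5856 -0.8105] F.u 0.28990835744558935 jaw ang -1.8120496865207294
[[ 0.0034 -0.2389 -0.971   0.5672]
 [ 0.0002 -0.971   0.2389  0.0176]
 [-1.     -0.001  -0.0033  0.237 ]
 [ 0.      0.      0.      1.    ]] [0.0107 0.3026 1.5749 0.0002 1.2606 1.8227] 20.65 [ 0.4059 -0.436  -0.2519] 0.060014992132339774
gear [272.328 195.384] 0.75 [0.5625 0.0273 0.085 ]
wing_grip [279.72  202.692] 0.8 [0.5696 0.0181 0.145 ]
wing_grip [270.312 193.704] 0.6 [0.5783 0.0234 0.145 ]
cup_mouth [243.88  211.386] 0.56 [0.5535 0.0581 0.085 ]
wing 786
((567.8184204101562, 17.483732223510742), (17.52116584777832, 35.15248107910156), 75.84349822998047) [0.5696 0.0173 0.1542] 0.16070061813888833
dir [-0.9754  0.2204] 2.9193511151150204 std mm [3.7045 9.9834]
top 614 ((567.9010620117188, 17.882816314697266), (9.635483741760254, 35.078487396240234), 76.44387817382812) [0.5686 0.0175 0.1581]
in tool [ 0.0789 -0.0001 -0.0011  1.    ]
[-0.9747  0.2237] [ 2.8078 10.075 ]
```

View pics/w9.png

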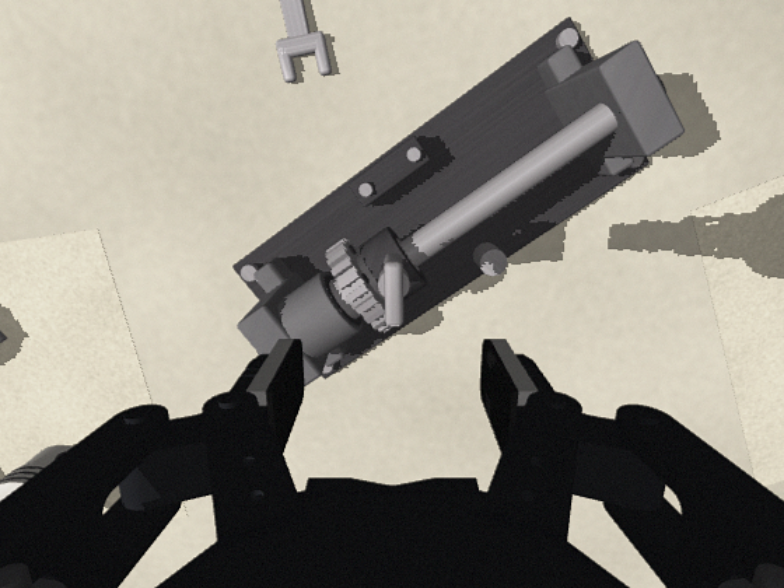

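The wing is at (393,295) in the picture, the collar sits against the gear at (365,280), and the jaws are clear. The wing now lies at -13.5°, tighter than the -7.9° it started at. The socket and cap show where they were, so I'll hand it in.

```bash
python3 -c "
from workcell import ctrl
ctrl.job_done(); print(ctrl.get_obs()['clock'])"
```

```text
the job is handed in; nothing more can be done
the job is handed in; nothing more can be done
```

The collar is clamped against the gear with an estimated 7–8 N of spring preload, and the job was handed in at about 21 s of the 69 s allowed.

- **Loosening and sliding:** I gripped the wing, turned it about 1.1 rad anticlockwise and slid the collar about 94 mm along the mandrel. Its own drag read about 8.7 N.
- **Preload:** I pushed until the total held at about 17–17.7 N. Taking off the drag and about 1 N of gear friction leaves roughly 7.5–8 N from the spring. With the drag taken off, the most the gear could have felt before clamping was about 12 N.
- **Tightening:** I held that push and turned the screw to its hard stop, where the moment jumped to about 2 N m. I then eased off the load, let go and moved clear.

**Last checks**
- **Wing:** it lies about 0.1 rad tighter than at the start.
- **Collar and gear:** the collar is against the gear, and the wrist force is about zero with nothing touched.
- **Loose parts:** the socket, cap and spanner look unmoved in the last picture. I did not re-check the parts outside that view.

**What disagreed:**
- **Readings at the same spot:** moving and static forces differed by about 1 N.
- **Collar travel:** the last picture puts it up to 0.8 mm less than the arm showed while pushing, about the accuracy of the camera. If that is real, the preload is nearer 6–7 N than 8 N.

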